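# Tighten the book press with its square key

## Robot

A 6-joint arm with a two-finger parallel gripper is mounted at the origin on the work surface. World frame = base frame: x ahead of the robot, y to its left, z up, the work surface at z = 0. Lengths are in m, angles in rad, forces in N, time in s.
With the tool pointing down it reaches from about 0.3 to 0.95 m from the base axis. Payload 3.1 kg.
Tool frame: the origin (TCP) lies on the centre line of the jaws, within the pads' length; the fingertips stand 17 mm ahead of it and the grasp point (between the pads) lies 2 mm behind it; z points along the fingers, y is the line along which they close (so a half turn about z gives the same grasp; the last joint's range is limited). The gripper opens to 85 mm and grips with 20 to 120 N. Pads are 22 mm wide; open, the fingers measure 114 mm over their backs; the gripper's body (76 mm by 85 mm) begins 54 mm behind the grasp point. The pads swing forward as they close: fully open they stand 13 mm farther back than shut.
Start: joints at [-0.07, 0.308, 1.634, -0, 1.2, -0.07], TCP at [0.625, -0, 0.248] pointing down, gripper open.
Joint ranges: [-3.06, 3.06], [-0.79, 1.96], [0.05, 2.63], [-1.19, 4.34], [0.05, 2.64], [-2.94, 2.94]. Speed limits (rad/s): [2.79, 2.79, 3.14, 3.14, 3.14, 3.14].

## Interface

Orientations are given as a unit quaternion [x, y, z, w].
In Python, from bench import manip, viewer gives the robot as it stands. The module is installed in compiled form; this text tells all that it offers.
- The arm moves only by the tool drive_tool, never from a script. Its argument "plan" is a list of rows, each an object of numbers: "tx", "ty", "tz": the shift along the tool's x, y, z as a fraction of full scale; "wx", "wy", "wz": the turn, a rotation vector about the tool's x, y, z as a fraction of full scale. In form: [{"tx": .., "ty": .., "tz": .., "wx": .., "wy": .., "wz": ..}, ...]. A call has 1 to 12 rows; each row shifts and turns the commanded pose from where the row before left it, along the tool's axes as they then stand; what a row does not reach is not made up. Full scale, the value 1, is 0.15 m for a shift and 360 degrees for a turn. A row lasts 1/8 s, in which the tool goes at most 62.5 mm and 10.7 degrees, less where a joint would pass 70% of its speed; a pose out of reach is approached as far as the arm can. A call with a number of a shift or a turn outside -1 to 1 is refused whole. A call with a gripper value outside its range is refused whole. "claw" is the opening, from -1 (shut) to 1 (fully open), set as the call begins (left out, the last holds). The fingers move at their own pace and stop on an object; "newtons" is the grip in N (left out, the last holds). Time passes only in rows, so rows that do not move let the fingers close. It gives the time, the measured TCP pose, the force, the opening and the grip force at its end, in the units of the state.
- manip.get_obs(): the state, without advancing time (a new reading comes with each control period).
- viewer.grab_frame(name): name is "scene" or "side" or "wrist"; returns (picture, depth): 384x512x3 uint8, red, green, blue; 384x512 float32, m along the optical axis (not along the pixel's ray), 0 where there is no reading.
- viewer.get_calibration(name): a dict with "fx", "fy", "cx", "cy" (pixels), "extrinsics" (4x4, takes a point from world to camera coordinates). Camera axes: x right, y down, z forward; pixel columns grow to the right and rows downward; lengths in m; the calibration is good to about 2 mm. A picture is of the moment at which its call begins: read the wrist's pose just before it. get_calibration takes no time and is no camera call; for the wrist camera it gives the pose at the moment of the call.
- manip.finish_job(): hands the job in; it is judged then, once.
Trained networks look in the newest picture that a camera, given by its name, has taken for a name from the list of things; names that differ only in an ending like _2 or _b are one class to them, and where a whole thing is asked for, a point or a joint stands for the part that bears it (a point fixed in the world has none). Each returns a list of dicts, best first, with "confidence" (0 to 1); they miss things now and then, are a little off and sometimes report something else, mostly with a low value. They report only what shows in the picture. A call takes as long as a camera call. They do not tell look-alikes from the thing itself.
- viewer.recognise(query, camera): "xyz" ([x, y, z] in m, in the coordinates of the camera as it stood for that picture, good to about 4 mm: the middle of the surface that is visible of it).
- viewer.regions_of(query, camera): "mask" (384x512 bool, what is visible of it).
The state is a dict: "clock": time; "joint_pos": joint angles; "joint_vel": joint speeds; "joint_torque": joint torques, N m; "ee_pos": TCP position; "orientation": TCP orientation; "force": force on the tool from outside, world axes, zero at the start; "torque": the same for the moment, N m; "width": finger opening in m; "grip_force": force on a finger pad.
Only numpy, scipy, OpenCV 4.12 (cv2) and the standard library are available. Lean on these libraries where they do the work, as an engineer would, in place of code of your own. Each camera call takes 0.05 s, during which the arm holds its last target. There are 200 camera calls.

## Task

Take the square key (the tool with the straight bar handle) out of its wooden stand, push its tip fully down into the square recess on top of the book press, and turn the press spindle clockwise with the key until it stops, so that the books are clamped. Then put the key back in its own stand, fully down and upright, and let go. Turn the spindle only with the key, not with the fingers, and do not disturb the awl, the glue jar or the brass weight.

Things in the scene. Friction and masses are not known exactly. Their poses are not given: they have to be found in the camera images.
- key: loose steel T-shaped square key, 121 mm tall, 200 g. Origin: centre of its lower tip, z up the shank. Shank 14 x 14 mm square (faces along key x, y), 9 to 97 mm above the tip; tapers to 9 mm square at the tip. Handle: pale wooden bar 80 mm along key x, 18 mm wide, 26 mm high, 95 to 121 mm above the tip. Starts upright in its stand, tip 15 mm above the bench
- key_handle (a point): centre of the key's bar handle, 108 mm above its tip; same axes as the key
- recess (a point): centre of the mouth of the square recess in the top of the press spindle's head, 168 mm above the bench; x, y along the square's sides, z up; turns with the spindle. Recess 17 x 17 mm, 22 mm deep, chamfered mouth. Steel head 36 mm square, 26 mm high, with four black round lobes (64 mm over them)
- spindle (a joint): turn of the press spindle in rad: 0 is slack, grows clockwise seen from above, hard stop at 1.2 (clamped: the platen is then 8 mm lower and bears on the books). It starts between 0 and 0.35 and stays where it is left
- press: the fixed grey book press with books in it; origin under the centre of its base, directly below the spindle. Base 160 mm along x, 250 mm along y; crosshead 50 mm wide along its y, its top 140 mm above the bench, column nuts on its ends up to 150 mm
- key_stand_hole (a point): centre of the mouth of the hole in the key's stand, 55 mm above the bench, z up, x and y along the sides. Square hole 19 x 19 mm, 40 mm deep, chamfered; the key's tip rests on its floor
- key_stand: the key's stand, a fixed dark wooden block 70 x 70 x 55 mm, origin under its centre
- awl_stand: a like fixed wooden block 70 x 70 x 55 mm that holds the awl, origin under its centre; the two stands may have swapped places
- awl: bystander: loose awl with a round wooden mushroom handle 34 mm across, 100 mm long, standing in the other stand; origin at its lower tip, z up
- glue_jar: bystander: white jar, 66 mm across, 85 mm high; origin under its centre
- weight: bystander: brass weight with a knob, 60 mm across, 62 mm high; origin under its centre
Things that resemble listed ones, but are neither listed nor needed, are in the scene too. What is shaped like the key_stand but green or purple is not meant.

How it is judged:
By the outcome, as a careful person would: the job done as asked, in the order asked, and still so for the second after the job is handed in, with the robot touching nothing.
It also fails if it takes over 58 s, if anything falls off the work surface, if the arm or the gripper's body presses on something with over 40 N, if the wrist force passes 120 N, or if a joint passes its speed limit or range.

## Working session

There is one attempt and no reset: what is moved stays moved. The work goes in short steps, Python scripts to look and compute and a tool call to move; the robot and the scene stay as the last step left them, time stands still between calls to the robot, and variables do not carry over. Pictures are saved under pics/ and viewed, at most 10 in all, crops included, and the job is handed in when it is done.

Besides the shell and the picture viewer there is one more tool, called after ">>>" as a command line: name --argument value ..., lists and objects as JSON in quotes. drive_tool: Moves the arm, as the interface text tells. Its arguments: {"type":"object","properties":{"plan":{"type":"array"},"claw":{"type":"number"},"newtons":{"type":"number"}},"required":["plan"]}

```bash
mkdir -p pics
cat > h.py <<'E'
import numpy as np, cv2
from bench import manip, viewer
def grab(n):
    c=viewer.get_calibration(n); im,d=viewer.grab_frame(n); return im,d,c
def world(c,p):
    T=np.linalg.inv(c["extrinsics"]); return np.asarray(p)@T[:3,:3].T+T[:3,3]
def cloud(d,c):
    v,u=np.indices(d.shape); P=np.stack([(u-c["cx"])*d/c["fx"],(v-c["cy"])*d/c["fy"],d],-1)
    return world(c,P)
def save(n,im): cv2.imwrite("pics/"+n+".png",cv2.cvtColor(im,cv2.COLOR_RGB2BGR))
E
python3 - <<'E'
from h import *
o=manip.get_obs(); print(o["clock"],o["ee_pos"],o["orientation"],o["width"])
ims=[]
for n in("scene","side"):
    im,d,c=grab(n); save(n,im); np.savez(n,d=d,im=im)
    print(n,world(c,[0,0,0]).round(3))
    for q in("key","key_handle","key_stand","awl_stand","recess","press","awl","glue_jar","weight"):
        print(q,[(world(c,r["xyz"]).round(3).tolist(),round(r["confidence"],2)) for r in viewer.recognise(q,n)[:3]])
E
```

```text
0.0 [6.24210016e-01 1.62797728e-05 2.47026912e-01] [ 0.70711134  0.70710126 -0.00075933 -0.00088324] 0.08543059956604958
scene [ 0.793 -0.705  0.638]
key [([0.49, -0.154, 0.122], 0.62)]
key_handle [([0.496, -0.15, 0.126], 0.67), ([0.522, -0.322, 0.101], 0.21)]
key_stand [([0.265, -0.293, 0.049], 0.87), ([0.687, -0.002, 0.048], 0.85), ([0.499, -0.168, 0.055], 0.78)]
awl_stand [([0.532, -0.335, 0.05], 0.58)]
recess [([0.491, 0.123, 0.162], 0.8)]
press [([0.51, 0.063, 0.081], 0.92)]
awl [([0.519, -0.321, 0.101], 0.79)]
glue_jar [([0.652, -0.12, 0.06], 0.58)]
weight [([0.672, -0.24, 0.039], 0.98)]
side [-0.025 -0.679  0.638]
key [([0.476, -0.15, 0.124], 0.68)]
key_handle [([0.478, -0.149, 0.124], 0.93)]
key_stand [([0.324, -0.189, 0.05], 0.88), ([0.473, -0.168, 0.043], 0.84), ([0.24, -0.3, 0.053], 0.79)]
awl_stand []
recess [([0.476, 0.13, 0.166], 0.63)]
press [([0.454, 0.087, 0.074], 0.66)]
awl [([0.509, -0.315, 0.102], 0.7)]
glue_jar [([0.627, -0.117, 0.062], 0.55)]
weight [([0.657, -0.238, 0.034], 0.83)]
```

View pics/scene.png

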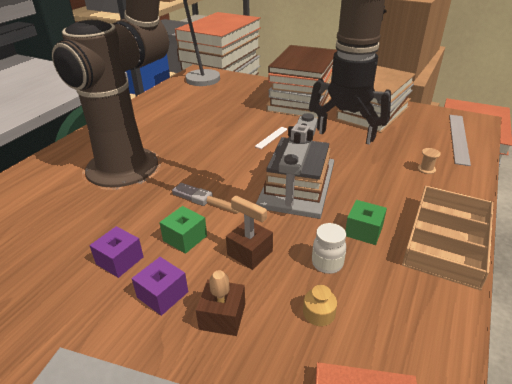

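View pics/side.png

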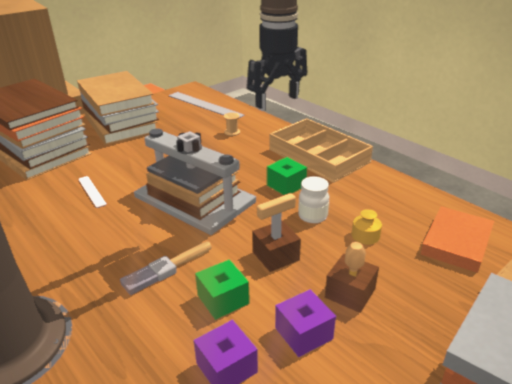

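The scene view shows the key in its dark stand (handle at about 248,208), the awl in the other dark stand (220,300), and the press head at (305,125). The side view agrees: handle (276,207), press head (188,142).

```bash
cat >> h.py <<'E'
def rect(P,ctr,r,z0,z1):
    m=(np.hypot(P[...,0]-ctr[0],P[...,1]-ctr[1])<r)&(P[...,2]>z0)&(P[...,2]<z1)
    Q=P[m]; (x,y),s,a=cv2.minAreaRect((Q[:,:2]*1000).astype(np.float32))
    return dict(n=len(Q),c=(round(x,1),round(y,1)),s=(round(s[0],1),round(s[1],1)),a=round(a,1),zmed=round(float(np.median(Q[:,2])),4),zmax=round(float(Q[:,2].max()),4))
E
python3 - <<'E'
from h import *
A=[]
for n in("scene","side"):
    d=np.load(n+".npz")["d"]; c=viewer.get_calibration(n); P=cloud(d,c)
    print(n,"handle top",rect(P,(.485,-.15),.07,.128,.145)," handle",rect(P,(.485,-.15),.07,.11,.145))
    print("stand top",rect(P,(.485,-.155),.07,.05,.06),"stand",rect(P,(.485,-.155),.07,.02,.06))
    print("head",rect(P,(.48,.125),.06,.157,.18),"cross",rect(P,(.48,.125),.16,.13,.145))
c=viewer.get_calibration("wrist"); print(world(c,[0,0,0]),world(c,[0,0,1])-world(c,[0,0,0]),c["fx"])
E
```

```text
scene handle top {'n': 311, 'c': (487.3, -145.7), 's': (18.6, 80.0), 'a': 81.4, 'zmed': 0.1357, 'zmax': 0.1388}  handle {'n': 521, 'c': (487.7, -145.8), 's': (19.3, 80.6), 'a': 79.9, 'zmed': 0.1315, 'zmax': 0.1388}
stand top {'n': 734, 'c': (487.5, -144.7), 's': (72.6, 71.8), 'a': 77.2, 'zmed': 0.0555, 'zmax': 0.0599} stand {'n': 1216, 'c': (487.5, -144.9), 's': (73.2, 72.1), 'a': 77.4, 'zmed': 0.0543, 'zmax': 0.0599}
head {'n': 260, 'c': (485.6, 131.5), 's': (50.4, 53.1), 'a': 44.4, 'zmed': 0.1663, 'zmax': 0.1701} cross {'n': 688, 'c': (486.6, 133.7), 's': (54.1, 252.8), 'a': 10.8, 'zmed': 0.1404, 'zmax': 0.1449}
side handle top {'n': 335, 'c': (484.2, -145.3), 's': (20.2, 79.5), 'a': 80.1, 'zmed': 0.1352, 'zmax': 0.1381}  handle {'n': 594, 'c': (484.6, -145.4), 's': (20.2, 80.7), 'a': 80.1, 'zmed': 0.1302, 'zmax': 0.1381}
stand top {'n': 759, 'c': (484.9, -144.5), 's': (74.5, 71.6), 'a': 78.9, 'zmed': 0.0551, 'zmax': 0.06} stand {'n': 1327, 'c': (484.6, -144.5), 's': (74.5, 72.7), 'a': 78.6, 'zmed': 0.0534, 'zmax': 0.06}
head {'n': 294, 'c': (480.8, 133.0), 's': (49.3, 49.7), 'a': 49.8, 'zmed': 0.1662, 'zmax': 0.1702} cross {'n': 1116, 'c': (478.9, 133.6), 's': (55.3, 255.6), 'a': 11.9, 'zmed': 0.1398, 'zmax': 0.1449}
[0.62451548 0.07057942 0.3730313 ] [ 6.01590006e-04 -2.83189979e-01 -9.59063644e-01] 341.1570318050866
```

>>> drive_tool --plan '[{"tx": 0.22, "ty": -0.237, "tz": -0.055}, {"tx": 0.22, "ty": -0.237, "tz": -0.055}, {"tx": 0.22, "ty": -0.237, "tz": -0.055}, {"tx": 0.22, "ty": -0.237, "tz": -0.055}, {"wz": -0.0278}, {"wz": -0.0278}, {"wz": -0.0278}, {"wz": -0.0278}, {"wz": -0.0278}, {"wz": -0.0278}, {"wz": -0.0278}, {"wz": -0.0278}]'

```text
validation failed for argument at $.pl...
```

```bash
cat >> h.py <<'E'
from scipy.spatial.transform import Rotation as R
def pose():
    o=manip.get_obs(); M=R.from_quat(o["orientation"]).as_matrix()
    print("t",round(o["clock"],2),"p",np.round(o["ee_pos"],4),"ydeg",round(np.degrees(np.arctan2(M[1,1],M[0,1])),2),"z",M[:,2].round(4),"w",round(o["width"],4),"grip",round(o["grip_force"],1),"F",np.round(o["force"],1),"T",np.round(o["torque"],2),"q6",o["joint_pos"][5].round(3)); return o,M
E
python3 - <<'E'
from h import *
pose(); im,d,c=grab("wrist"); save("w1",im); np.savez("w1",d=d,im=im,E=c["extrinsics"])
P=cloud(d,c)
print("head",rect(P,(.483,.132),.06,.157,.18),"cross",rect(P,(.483,.13),.16,.13,.145))
print([(world(c,r["xyz"]).round(4).tolist(),round(r["confidence"],2)) for r in viewer.recognise("recess","wrist")])
E
```

```text
t 1.0 p [ 6.250e-01 -1.000e-04  2.483e-01] ydeg -0.0 z [ 0.  0. -1.] w 0.0854 grip 0.0 F [-0.2  1.2  0. ] T [-0.05  0.03 -0.03] q6 -0.07
head {'n': 1246, 'c': (490.5, 110.6), 's': (24.5, 19.0), 'a': 6.9, 'zmed': 0.1647, 'zmax': 0.1685} cross {'n': 10907, 'c': (495.8, 66.5), 's': (50.6, 115.6), 'a': 11.0, 'zmed': 0.1389, 'zmax': 0.145}
[([0.4903, 0.1164, 0.1604], 0.59)]
```

View pics/w1.png

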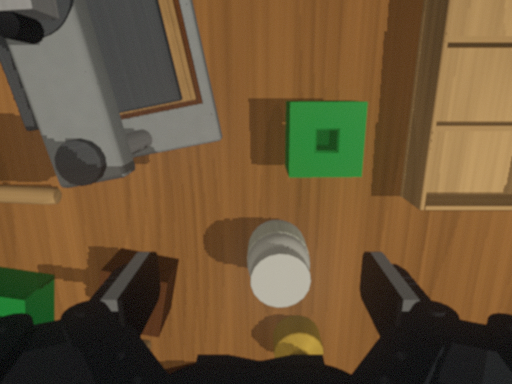

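The arm has not moved: the view still shows the start pose, with the jar at (280,265) and the press at the upper left. The rows probably need all six fields.

>>> drive_tool --plan '[{"tx": 0.22, "ty": -0.237, "tz": -0.055, "wx": 0, "wy": 0, "wz": 0}, {"tx": 0.22, "ty": -0.237, "tz": -0.055, "wx": 0, "wy": 0, "wz": 0}, {"tx": 0.22, "ty": -0.237, "tz": -0.055, "wx": 0, "wy": 0, "wz": 0}, {"tx": 0.22, "ty": -0.237, "tz": -0.055, "wx": 0, "wy": 0, "wz": 0}, {"tx": 0, "ty": 0, "tz": 0, "wx": 0, "wy": 0, "wz": -0.0278}, {"tx": 0, "ty": 0, "tz": 0, "wx": 0, "wy": 0, "wz": -0.0278}, {"tx": 0, "ty": 0, "tz": 0, "wx": 0, "wy": 0, "wz": -0.0278}, {"tx": 0, "ty": 0, "tz": 0, "wx": 0, "wy": 0, "wz": -0.0278}, {"tx": 0, "ty": 0, "tz": 0, "wx": 0, "wy": 0, "wz": -0.0278}, {"tx": 0, "ty": 0, "tz": 0, "wx": 0, "wy": 0, "wz": -0.0278}, {"tx": 0, "ty": 0, "tz": 0, "wx": 0, "wy": 0, "wz": -0.0278}, {"tx": 0, "ty": 0, "tz": 0, "wx": 0, "wy": 0, "wz": -0.0278}]'

```text
clock: 2.6
ee_pos: [0.4828, 0.132, 0.2814]
orientation: [0.084, 0.996, 0.0, 0.0]
force: [-0.1, -0.0, -0.4]
width: 0.0854
grip_force: 0.0
```

Run:
```python
from h import *
pose(); im,d,c=grab("wrist"); save("w2",im); np.savez("w2",d=d,im=im,E=c["extrinsics"])
P=cloud(d,c)
print("head",rect(P,(.483,.132),.06,.157,.18),"cross",rect(P,(.483,.13),.16,.13,.145))
print([(world(c,r["xyz"]).round(4).tolist(),round(r["confidence"],2)) for r in viewer.recognise("recess","wrist")])
```

```text
t 2.6 p [0.4828 0.132  0.2814] ydeg 80.39 z [ 2.e-04  0.e+00 -1.e+00] w 0.0854 grip 0.0 F [-0.1 -0.  -0.4] T [-0.01 -0.01 -0.01] q6 -1.223
head {'n': 3298, 'c': (482.1, 132.1), 's': (50.4, 50.3), 'a': 46.5, 'zmed': 0.1659, 'zmax': 0.1699} cross {'n': 12546, 'c': (479.1, 132.0), 's': (56.9, 248.7), 'a': 10.9, 'zmed': 0.1391, 'zmax': 0.145}
[([0.4808, 0.1333, 0.1658], 0.98)]
```

View pics/w2.png

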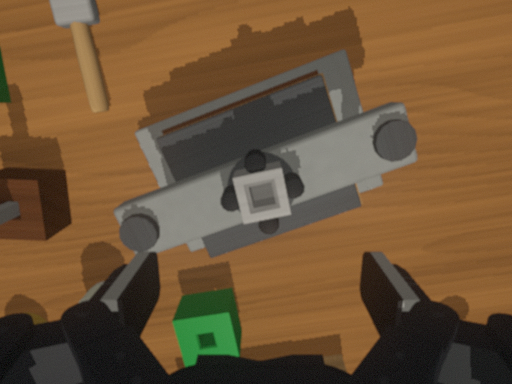

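The view shows the spindle head at (262,193) with its recess at (262,195). The lobes sit on its faces.

Run:
```python
from h import *
f=np.load("w2.npz"); im,d=f["im"],f["d"]; c=dict(viewer.get_calibration("wrist")); c["extrinsics"]=f["E"]
v,u=np.indices(d.shape)
# rays onto plane z=.168
P1=cloud(np.ones_like(d),c); o=world(c,[0,0,0]); k=(.168-o[2])/(P1[...,2]-o[2]); G=o+(P1-o)*k[...,None]
near=np.hypot(G[...,0]-.482,G[...,1]-.132)<.03
g=cv2.cvtColor(im,cv2.COLOR_RGB2GRAY); P=cloud(d,c)
print(g[185:206:3,245:282:3])
for t in(145,155,165,175):
    m=near&(g>t)&(P[...,2]>.16)
    n,l,st,_=cv2.connectedComponentsWithStats(m.astype(np.uint8)); i=1+st[1:,4].argmax()
    Q=(G[l==i][:,:2]*1000).astype(np.float32); print(t,len(Q),cv2.minAreaRect(Q))
    hole=near&(l!=i); cs,h=cv2.findContours((l==i).astype(np.uint8),cv2.RETR_CCOMP,cv2.CHAIN_APPROX_NONE)
    for cc,hh in zip(cs,h[0]):
        if hh[3]>=0 and len(cc)>20: q=cc[:,0]; print("  hole",cv2.minAreaRect((G[q[:,1],q[:,0]][:,:2]*1000).astype(np.float32)))
```

```text
[[132 130 129 123 115 110 106 106 105 124 140 155 155]
 [129 119  94 105 105 107 106 105 104 114 135 159 160]
 [133 125  90 104 104 105 103 102 102 108 131 160 162]
 [146 130  87 102 102 103 104 102 103 105 129 157 161]
 [157 128  99 101 101 104 102 103  93  89 120 143 157]
 [161 128 113  90  93  88  84  84  86  88 111 137 162]
 [158 126 120  82  85  81  86  84  84  88 104 126 162]]
145 1250 ((482.364990234375, 132.1024932861328), (34.93376159667969, 35.593833923339844), 2.7891082763671875)
  hole ((482.11151123046875, 132.1292266845703), (24.77121925354004, 24.545740127563477), 2.4066028594970703)
155 681 ((486.1893615722656, 132.2091064453125), (27.075780868530273, 34.78044509887695), 2.9909684658050537)
165 10 ((497.98577880859375, 146.3170623779297), (0.7693648338317871, 6.081160545349121), 2.423316717147827)Traceback (most recent call last):
  File "<stdin>", line 11, in <module>
ValueError: attempt to get argmax of an empty sequence
```

>>> drive_tool --plan '[{"tx": -0.0545, "ty": -0.3035, "tz": 0, "wx": 0, "wy": 0, "wz": 0}, {"tx": -0.0545, "ty": -0.3035, "tz": 0, "wx": 0, "wy": 0, "wz": 0}, {"tx": -0.0545, "ty": -0.3035, "tz": 0, "wx": 0, "wy": 0, "wz": 0}, {"tx": -0.0545, "ty": -0.3035, "tz": 0, "wx": 0, "wy": 0, "wz": 0}, {"tx": -0.0545, "ty": -0.3035, "tz": 0, "wx": 0, "wy": 0, "wz": 0}, {"tx": -0.0545, "ty": -0.3035, "tz": 0, "wx": 0, "wy": 0, "wz": 0}, {"tx": 0, "ty": 0, "tz": 0, "wx": 0, "wy": 0, "wz": 0}]'

```text
clock: 3.58
ee_pos: [0.484, -0.1483, 0.2815]
orientation: [0.09, 0.996, -0.0, 0.0]
force: [-0.1, 0.2, 0.1]
width: 0.0852
grip_force: 0.0
```

Run:
```python
from h import *
pose(); im,d,c=grab("wrist"); save("w3",im); np.savez("w3",d=d,im=im,E=c["extrinsics"])
P=cloud(d,c)
print("handle top",rect(P,(.485,-.145),.07,.130,.145)," handle",rect(P,(.485,-.145),.07,.11,.145))
print("stand top",rect(P,(.485,-.145),.07,.05,.06),"stand",rect(P,(.485,-.145),.07,.02,.06))
for q in("key_handle","key_stand"):print([(world(c,r["xyz"]).round(4).tolist(),round(r["confidence"],2)) for r in viewer.recognise(q,"wrist")])
```

```text
t 3.58 p [ 0.484  -0.1483  0.2815] ydeg 79.64 z [ 5.e-04 -1.e-03 -1.e+00] w 0.0852 grip 0.0 F [-0.1  0.2  0.1] T [-0.04 -0.07  0.02] q6 -1.773
handle top {'n': 1988, 'c': (484.4, -146.9), 's': (17.9, 78.6), 'a': 80.3, 'zmed': 0.1348, 'zmax': 0.1375}  handle {'n': 2033, 'c': (484.4, -146.9), 's': (17.9, 78.7), 'a': 80.3, 'zmed': 0.1347, 'zmax': 0.1375}
stand top {'n': 2985, 'c': (485.2, -146.8), 's': (69.6, 70.4), 'a': 77.8, 'zmed': 0.0541, 'zmax': 0.0572} stand {'n': 3178, 'c': (485.2, -147.0), 's': (70.0, 70.4), 'a': 77.8, 'zmed': 0.0541, 'zmax': 0.0572}
[([0.478, -0.142, 0.1343], 0.84)]
[([0.6512, 0.0406, 0.0527], 0.91), ([0.3443, -0.1721, 0.0526], 0.82), ([0.4787, -0.1473, 0.0526], 0.8), ([0.3842, -0.3126, 0.0552], 0.7)]
```

View pics/w3.png

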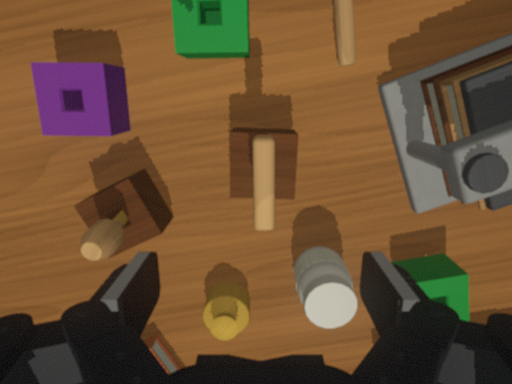

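The key handle shows at (263,183), square to the jaws and centred. The awl and jar are clear of the fingers. I'll descend and grip.

>>> drive_tool --plan '[{"tx": 0, "ty": 0.012, "tz": 0.178, "wx": 0, "wy": 0, "wz": -0.0018}, {"tx": 0, "ty": 0, "tz": 0.178, "wx": 0, "wy": 0, "wz": 0}, {"tx": 0, "ty": 0, "tz": 0.178, "wx": 0, "wy": 0, "wz": 0}, {"tx": 0, "ty": 0, "tz": 0.178, "wx": 0, "wy": 0, "wz": 0}, {"tx": 0, "ty": 0, "tz": 0.178, "wx": 0, "wy": 0, "wz": 0}, {"tx": 0, "ty": 0, "tz": 0.178, "wx": 0, "wy": 0, "wz": 0}, {"tx": 0, "ty": 0, "tz": 0, "wx": 0, "wy": 0, "wz": 0}, {"tx": 0, "ty": 0, "tz": 0, "wx": 0, "wy": 0, "wz": 0}]'

```text
clock: 4.72
ee_pos: [0.4851, -0.1432, 0.122]
orientation: [0.081, 0.997, -0.0, 0.001]
force: [0.3, -0.1, -0.0]
width: 0.0857
grip_force: 0.0
```

>>> drive_tool --plan '[{"tx": 0, "ty": 0, "tz": 0, "wx": 0, "wy": 0, "wz": 0}, {"tx": 0, "ty": 0, "tz": 0, "wx": 0, "wy": 0, "wz": 0}, {"tx": 0, "ty": 0, "tz": 0, "wx": 0, "wy": 0, "wz": 0}, {"tx": 0, "ty": 0, "tz": 0, "wx": 0, "wy": 0, "wz": 0}, {"tx": 0, "ty": 0, "tz": 0, "wx": 0, "wy": 0, "wz": 0}, {"tx": 0, "ty": 0, "tz": 0, "wx": 0, "wy": 0, "wz": 0}, {"tx": 0, "ty": 0, "tz": 0, "wx": 0, "wy": 0, "wz": 0}, {"tx": 0, "ty": 0, "tz": 0, "wx": 0, "wy": 0, "wz": 0}]' --claw -1 --newtons 90

```text
clock: 5.72
ee_pos: [0.4848, -0.144, 0.1216]
orientation: [0.081, 0.997, -0.0, 0.0]
force: [-0.3, -1.4, 5.7]
width: 0.0167
grip_force: 88.5
```

Run:
```python
from h import *
pose()
```

```text
t 5.72 p [ 0.4848 -0.144   0.1216] ydeg 80.72 z [ 9.e-04 -5.e-04 -1.e+00] w 0.0167 grip 88.5 F [-0.3 -1.4  5.7] T [-0.09  0.1  -0.05] q6 -1.783
```

>>> drive_tool --plan '[{"tx": 0, "ty": 0, "tz": -0.1, "wx": 0, "wy": 0, "wz": 0}, {"tx": 0, "ty": 0, "tz": -0.1, "wx": 0, "wy": 0, "wz": 0}, {"tx": 0, "ty": 0, "tz": -0.2, "wx": 0, "wy": 0, "wz": 0}, {"tx": 0, "ty": 0, "tz": -0.2, "wx": 0, "wy": 0, "wz": 0}, {"tx": 0, "ty": 0, "tz": -0.2, "wx": 0, "wy": 0, "wz": 0}, {"tx": 0, "ty": 0, "tz": -0.2, "wx": 0, "wy": 0, "wz": 0}, {"tx": 0, "ty": 0, "tz": -0.2, "wx": 0, "wy": 0, "wz": 0}, {"tx": 0, "ty": 0, "tz": 0, "wx": 0, "wy": 0, "wz": 0}, {"tx": 0, "ty": 0, "tz": 0, "wx": 0, "wy": 0, "wz": 0}]'

```text
clock: 6.85
ee_pos: [0.4834, -0.1434, 0.3]
orientation: [0.081, 0.997, 0.0, -0.001]
force: [0.2, 0.2, -2.4]
width: 0.0166
grip_force: 87.8
```

Run:
```python
from h import *
pose()
ims=[]
for n,b in(("side",(230,330,150,310)),("scene",(180,340,100,300))):
    im,d,c=grab(n); P=cloud(d,c); print(n,rect(P,(.485,-.144),.05,.295,.33))
    m=(np.hypot(P[...,0]-.485,P[...,1]+.144)<.03)&(P[...,2]>.195)&(P[...,2]<.28)
    Q=P[m]
    for z in np.arange(.195,.285,.015):
        q=Q[(abs(Q[:,2]-z)<.0075)]; 
        if len(q): print(round(z,3),len(q),np.median(q,0).round(4))
    print("lowest",Q[:,2].min())
    im=im[:330,100:400]; ims.append(im)
im,d,c=grab("wrist"); np.savez("w4",d=d,im=im,E=c["extrinsics"]); P=cloud(d,c)
print("stand top",rect(P,(.485,-.145),.055,.05,.06))
save("lift",np.hstack(ims))
```

```text
t 6.85 p [ 0.4834 -0.1434  0.3   ] ydeg 80.72 z [-1.7e-03  7.0e-04 -1.0e+00] w 0.0166 grip 87.8 F [ 0.2  0.2 -2.4] T [ 0.02  0.03 -0.  ] q6 -1.784
side {'n': 716, 'c': (479.6, -146.3), 's': (57.4, 66.7), 'a': 37.5, 'zmed': 0.3098, 'zmax': 0.3299}
0.195 27 [ 0.48   -0.1478  0.1994]
0.21 80 [ 0.4789 -0.1479  0.2102]
0.225 82 [ 0.4785 -0.1478  0.2255]
0.24 91 [ 0.4797 -0.1484  0.2397]
0.255 94 [ 0.4791 -0.1483  0.2555]
0.27 92 [ 0.4796 -0.148   0.2696]
lowest 0.1950614258856141
scene {'n': 651, 'c': (489.3, -148.2), 's': (66.4, 52.3), 'a': 33.3, 'zmed': 0.3109, 'zmax': 0.3299}
0.195 21 [ 0.4896 -0.1474  0.1989]
0.21 70 [ 0.4899 -0.1488  0.2094]
0.225 71 [ 0.4896 -0.1493  0.2249]
0.24 73 [ 0.4901 -0.1486  0.2401]
0.255 78 [ 0.4891 -0.1483  0.2558]
0.27 81 [ 0.4901 -0.1486  0.2702]
lowest 0.19543816390537289
stand top {'n': 3009, 'c': (484.9, -147.0), 's': (70.1, 69.7), 'a': 77.9, 'zmed': 0.0541, 'zmax': 0.0569}
```

View pics/lift.png

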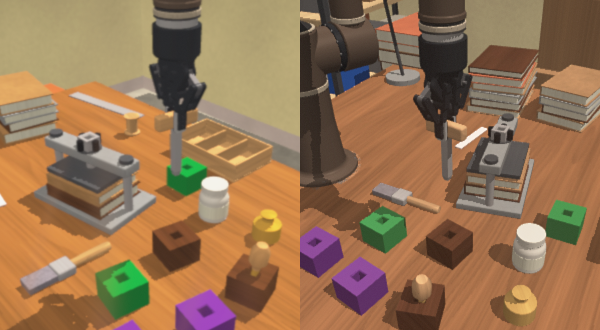

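The key is held upright and clear of its stand: the shank is at (176,150) in the left half and (447,150) in the right half. Now I'll move it over the recess.

>>> drive_tool --plan '[{"tx": 0.0507, "ty": 0.302, "tz": 0, "wx": 0, "wy": 0, "wz": 0}, {"tx": 0.0507, "ty": 0.302, "tz": 0, "wx": 0, "wy": 0, "wz": 0}, {"tx": 0.0507, "ty": 0.302, "tz": 0, "wx": 0, "wy": 0, "wz": 0}, {"tx": 0.0507, "ty": 0.302, "tz": 0, "wx": 0, "wy": 0, "wz": 0}, {"tx": 0.0507, "ty": 0.302, "tz": 0, "wx": 0, "wy": 0, "wz": 0}, {"tx": 0.0507, "ty": 0.302, "tz": 0, "wx": 0, "wy": 0, "wz": 0}, {"tx": 0, "ty": 0, "tz": 0, "wx": 0, "wy": 0, "wz": -0.0165}, {"tx": 0, "ty": 0, "tz": 0, "wx": 0, "wy": 0, "wz": -0.0165}, {"tx": 0, "ty": 0, "tz": 0, "wx": 0, "wy": 0, "wz": 0}, {"tx": 0, "ty": 0, "tz": 0, "wx": 0, "wy": 0, "wz": 0}, {"tx": 0, "ty": 0, "tz": 0, "wx": 0, "wy": 0, "wz": 0}]'

```text
clock: 8.38
ee_pos: [0.4831, 0.1316, 0.3008]
orientation: [-0.022, 1.0, -0.0, -0.0]
force: [-0.2, -0.1, -2.1]
width: 0.0169
grip_force: 88.5
```

Run:
```python
from h import *
pose()
ims=[]
for n in("side","scene"):
    im,d,c=grab(n); P=cloud(d,c)
    m=(np.hypot(P[...,0]-.483,P[...,1]-.132)<.03)&(P[...,2]>.2)&(P[...,2]<.28)
    print(n,P[m].mean(0).round(4) if m.any() else None)
    K=np.array([[c["fx"],0,c["cx"]],[0,c["fy"],c["cy"]],[0,0,1]]); uv=K@(c["extrinsics"]@[.4822,.1321,.185,1])[:3]; x,y=(uv[:2]/uv[2]).astype(int)
    ims.append(cv2.resize(im[y-40:y+40,x-40:x+40],(400,400),interpolation=cv2.INTER_CUBIC)); print(x,y)
save("above",np.hstack(ims))
```

```text
t 8.38 p [0.4831 0.1316 0.3008] ydeg 92.52 z [-5.e-04 -0.e+00 -1.e+00] w 0.0169 grip 88.5 F [-0.2 -0.1 -2.1] T [ 0.03 -0.04  0.07] q6 -1.436
side [0.4811 0.1286 0.2411]
187 129
scene [0.4878 0.1273 0.2413]
299 121
```

View pics/above.png

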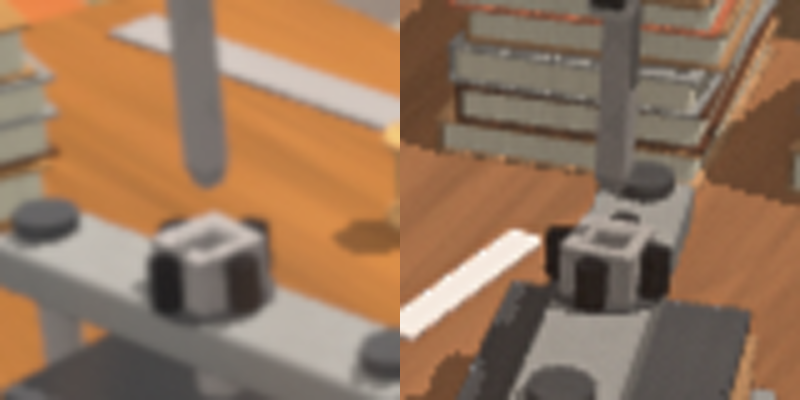

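The tip is directly over the recess in both crops (205,185 and 615,180). I'll lower it in steps.

>>> drive_tool --plan '[{"tx": 0.005, "ty": 0.003, "tz": 0.08, "wx": 0, "wy": 0, "wz": 0}, {"tx": 0, "ty": 0, "tz": 0.08, "wx": 0, "wy": 0, "wz": 0}, {"tx": 0, "ty": 0, "tz": 0.06, "wx": 0, "wy": 0, "wz": 0}, {"tx": 0, "ty": 0, "tz": 0, "wx": 0, "wy": 0, "wz": 0}]'

```text
clock: 8.98
ee_pos: [0.4816, 0.1322, 0.2667]
orientation: [-0.023, 1.0, -0.0, -0.001]
force: [0.0, -0.0, -1.5]
width: 0.0168
grip_force: 88.5
```

>>> drive_tool --plan '[{"tx": 0, "ty": 0, "tz": 0.03, "wx": 0, "wy": 0, "wz": 0}, {"tx": 0, "ty": 0, "tz": 0.03, "wx": 0, "wy": 0, "wz": 0}, {"tx": 0, "ty": 0, "tz": 0, "wx": 0, "wy": 0, "wz": 0}]'

```text
clock: 9.35
ee_pos: [0.4823, 0.1325, 0.2588]
orientation: [-0.023, 1.0, 0.0, -0.0]
force: [-0.2, 2.0, -2.2]
width: 0.0165
grip_force: 88.4
```

>>> drive_tool --plan '[{"tx": 0, "ty": 0, "tz": 0.02, "wx": 0, "wy": 0, "wz": 0}, {"tx": 0, "ty": 0, "tz": 0.015, "wx": 0, "wy": 0, "wz": 0}, {"tx": 0, "ty": 0, "tz": 0.007, "wx": 0, "wy": 0, "wz": 0}, {"tx": 0, "ty": 0, "tz": 0, "wx": 0, "wy": 0, "wz": 0}]'

```text
clock: 9.85
ee_pos: [0.4824, 0.1324, 0.2527]
orientation: [-0.023, 1.0, 0.0, 0.0]
force: [-0.0, 1.7, -1.8]
width: 0.0165
grip_force: 88.6
```

>>> drive_tool --plan '[{"tx": 0, "ty": 0, "tz": 0.007, "wx": 0, "wy": 0, "wz": 0}, {"tx": 0, "ty": 0, "tz": 0.005, "wx": 0, "wy": 0, "wz": 0}, {"tx": 0, "ty": 0, "tz": 0, "wx": 0, "wy": 0, "wz": 0}]'

```text
clock: 10.22
ee_pos: [0.4827, 0.1324, 0.2526]
orientation: [-0.023, 1.0, 0.0, 0.0]
force: [-1.9, 1.2, 5.9]
width: 0.0166
grip_force: 89.7
```

>>> drive_tool --plan '[{"tx": 0, "ty": 0, "tz": 0, "wx": 0, "wy": 0, "wz": 0.0167}, {"tx": 0, "ty": 0, "tz": 0, "wx": 0, "wy": 0, "wz": 0.0167}, {"tx": 0, "ty": 0, "tz": 0, "wx": 0, "wy": 0, "wz": 0.0167}, {"tx": 0, "ty": 0, "tz": 0, "wx": 0, "wy": 0, "wz": 0.0167}]'

```text
clock: 10.72
ee_pos: [0.4825, 0.1335, 0.2526]
orientation: [0.188, 0.982, 0.001, 0.0]
force: [-1.3, 3.6, 6.2]
width: 0.0167
grip_force: 89.7
```

Run:
```python
from h import *
pose()
```

```text
t 10.72 p [0.4825 0.1335 0.2526] ydeg 68.33 z [ 6.0e-04  2.9e-03 -1.0e+00] w 0.0167 grip 89.7 F [-1.3  3.6  6.2] T [1.03 0.58 0.08] q6 -1.013
```

>>> drive_tool --plan '[{"tx": 0, "ty": 0, "tz": 0, "wx": 0, "wy": 0, "wz": 0.0167}, {"tx": 0, "ty": 0, "tz": 0, "wx": 0, "wy": 0, "wz": 0.0167}, {"tx": 0, "ty": 0, "tz": 0, "wx": 0, "wy": 0, "wz": 0.0167}, {"tx": 0, "ty": 0, "tz": 0, "wx": 0, "wy": 0, "wz": 0.0167}, {"tx": 0, "ty": 0, "tz": 0, "wx": 0, "wy": 0, "wz": 0}]'

```text
clock: 11.35
ee_pos: [0.4827, 0.1339, 0.2526]
orientation: [0.387, 0.922, 0.002, -0.0]
force: [-1.7, 5.1, 5.7]
width: 0.0167
grip_force: 89.6
```

Run:
```python
from h import *
pose()
im,d,c=grab("wrist"); P=cloud(d,c); print(rect(P,(.4822,.1321),.036,.157,.18))
```

```text
t 11.35 p [0.4827 0.1339 0.2526] ydeg 44.44 z [ 0.001   0.0038 -1.    ] w 0.0167 grip 89.6 F [-1.7  5.1  5.7] T [1.19 0.48 0.07] q6 -0.596
{'n': 1733, 'c': (481.9, 133.2), 's': (50.4, 48.8), 'a': 17.2, 'zmed': 0.1652, 'zmax': 0.1693}
```

>>> drive_tool --plan '[{"tx": 0, "ty": 0, "tz": 0, "wx": 0, "wy": 0, "wz": 0.0167}, {"tx": 0, "ty": 0, "tz": 0, "wx": 0, "wy": 0, "wz": 0.0167}, {"tx": 0, "ty": 0, "tz": 0, "wx": 0, "wy": 0, "wz": 0.0167}, {"tx": 0, "ty": 0, "tz": 0, "wx": 0, "wy": 0, "wz": 0.0139}, {"tx": 0, "ty": 0, "tz": 0, "wx": 0, "wy": 0, "wz": 0}]'

```text
clock: 12.02
ee_pos: [0.483, 0.1339, 0.2526]
orientation: [0.564, 0.826, 0.002, -0.0]
force: [-0.5, 4.9, 4.8]
width: 0.0169
grip_force: 89.5
```

Run:
```python
from h import *
pose()
im,d,c=grab("wrist"); P=cloud(d,c); print(rect(P,(.4822,.1321),.036,.157,.18))
```

```text
t 12.03 p [0.483  0.1339 0.2526] ydeg 21.4 z [ 0.0019  0.0038 -1.    ] w 0.0169 grip 89.5 F [-0.5  4.9  4.8] T [1.2  0.39 0.04] q6 -0.194
{'n': 1739, 'c': (482.3, 133.4), 's': (49.1, 50.5), 'a': 84.7, 'zmed': 0.1651, 'zmax': 0.1693}
```

>>> drive_tool --plan '[{"tx": 0, "ty": 0, "tz": 0, "wx": 0, "wy": 0, "wz": 0.0139}, {"tx": 0, "ty": 0, "tz": 0, "wx": 0, "wy": 0, "wz": 0.0083}, {"tx": 0, "ty": 0, "tz": 0, "wx": 0, "wy": 0, "wz": 0}]'

```text
clock: 12.45
ee_pos: [0.483, 0.1339, 0.2526]
orientation: [0.619, 0.785, 0.002, -0.0]
force: [-1.0, 5.2, 4.1]
width: 0.0169
grip_force: 89.5
```

Run:
```python
from h import *
pose()
im,d,c=grab("wrist"); P=cloud(d,c); print(rect(P,(.4822,.1321),.036,.157,.18))
```

```text
t 12.45 p [0.483  0.1339 0.2526] ydeg 13.44 z [ 0.002  0.004 -1.   ] w 0.0169 grip 89.5 F [-1.   5.2  4.1] T [1.25 0.38 0.11] q6 -0.055
{'n': 1729, 'c': (482.6, 133.4), 's': (48.9, 50.8), 'a': 79.4, 'zmed': 0.1651, 'zmax': 0.169}
```

>>> drive_tool --plan '[{"tx": 0, "ty": 0, "tz": 0, "wx": 0, "wy": 0, "wz": 0.0083}, {"tx": 0, "ty": 0, "tz": 0, "wx": 0, "wy": 0, "wz": 0.0083}, {"tx": 0, "ty": 0, "tz": 0, "wx": 0, "wy": 0, "wz": 0}]'

```text
clock: 12.88
ee_pos: [0.4831, 0.1339, 0.2526]
orientation: [0.659, 0.752, 0.002, -0.0]
force: [-1.3, 5.6, 4.9]
width: 0.0164
grip_force: 89.6
```

Run:
```python
from h import *
o,_=pose(); print(o["joint_torque"].round(2))
im,d,c=grab("wrist"); P=cloud(d,c); print(rect(P,(.4822,.1321),.036,.157,.18))
```

```text
t 12.88 p [0.4831 0.1339 0.2526] ydeg 7.53 z [ 0.0023  0.0036 -1.    ] w 0.0164 grip 89.6 F [-1.3  5.6  4.9] T [1.23 0.29 0.4 ] q6 0.049
[ -3.04 -27.77 -25.24  -1.7   -0.12   0.46]
{'n': 1748, 'c': (482.4, 133.2), 's': (49.0, 50.5), 'a': 78.1, 'zmed': 0.1651, 'zmax': 0.169}
```

>>> drive_tool --plan '[{"tx": 0, "ty": 0, "tz": 0, "wx": 0, "wy": 0, "wz": 0.0083}, {"tx": 0, "ty": 0, "tz": 0, "wx": 0, "wy": 0, "wz": 0.0083}, {"tx": 0, "ty": 0, "tz": 0, "wx": 0, "wy": 0, "wz": 0}]'

```text
clock: 13.3
ee_pos: [0.4832, 0.1339, 0.2526]
orientation: [0.697, 0.717, 0.002, -0.0]
force: [-0.7, 4.3, 4.6]
width: 0.0166
grip_force: 89.7
```

Run:
```python
from h import *
o,_=pose(); print(o["joint_torque"].round(2))
im,d,c=grab("wrist"); P=cloud(d,c); print(rect(P,(.4822,.1321),.036,.157,.18)); save("turned",im)
```

```text
t 13.3 p [0.4832 0.1339 0.2526] ydeg 1.6 z [ 0.0026  0.0034 -1.    ] w 0.0166 grip 89.7 F [-0.7  4.3  4.6] T [1.19 0.24 0.54] q6 0.153
[ -3.03 -27.84 -25.2   -1.59  -0.05   0.58]
{'n': 1801, 'c': (482.5, 133.3), 's': (49.3, 50.7), 'a': 79.3, 'zmed': 0.1652, 'zmax': 0.1686}
```

View pics/turned.png

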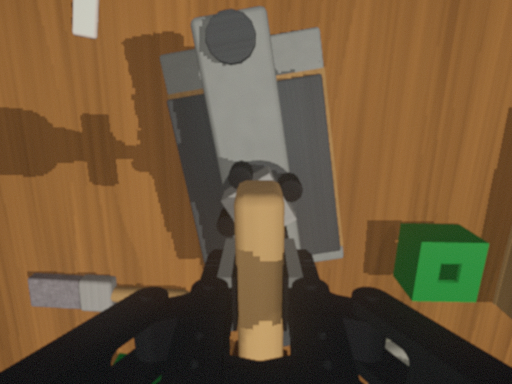

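The view shows the key seated in the head at (260,190). The head has stopped following the key, so I'll measure how far the key, tool and head have each turned.

Run:
```python
from h import *
for n in("scene","side","wrist"):
    im,d,c=grab(n); P=cloud(d,c); np.savez("t_"+n,d=d,im=im,E=c["extrinsics"])
    print(n,"head",rect(P,(.4822,.1321),.036,.157,.18))
    m=(np.hypot(P[...,0]-.483,P[...,1]-.134)<.05)&(P[...,2]>.235)&(P[...,2]<.275)
    hsv=cv2.cvtColor(im,cv2.COLOR_RGB2HSV); w=m&(hsv[...,1]>70)&(hsv[...,2]>90)
    Q=(P[w][:,:2]*1000).astype(np.float32); print("handle",len(Q),cv2.minAreaRect(Q) if len(Q)>5 else 0, P[w][:,2].max())
    if n!="wrist": # nearest platen height
        pass
f=np.load("t_wrist.npz");
```

```text
scene head {'n': 255, 'c': (485.6, 133.7), 's': (52.2, 49.3), 'a': 77.1, 'zmed': 0.1667, 'zmax': 0.1796}
handle 189 ((481.95953369140625, 128.7025146484375), (22.983186721801758, 76.07154083251953), 13.230011940002441) 0.2691068728905389
side head {'n': 292, 'c': (480.2, 132.0), 's': (49.5, 49.8), 'a': 76.9, 'zmed': 0.1665, 'zmax': 0.1797}
handle 274 ((482.1664123535156, 132.90789794921875), (40.67464065551758, 79.2519760131836), 20.69537353515625) 0.27412388453212827
wrist head {'n': 1786, 'c': (482.6, 133.0), 's': (49.1, 50.9), 'a': 78.1, 'zmed': 0.1652, 'zmax': 0.1689}
handle 8146 ((481.52691650390625, 136.3218994140625), (70.66061401367188, 41.92060852050781), 72.5591812133789) 0.2748647729655433
```

Run:
```python
from h import *
f=np.load("t_wrist.npz"); im,d=f["im"],f["d"]; c=dict(viewer.get_calibration("wrist")); c["extrinsics"]=f["E"]; P=cloud(d,c)
hsv=cv2.cvtColor(im,cv2.COLOR_RGB2HSV)
m=(P[...,2]>.255)&(P[...,2]<.28)&(hsv[...,1]>90)&(hsv[...,0]<25)&(hsv[...,2]>80)&(np.hypot(P[...,0]-.483,P[...,1]-.134)<.05)
Q=(P[m][:,:2]*1000).astype(np.float32); print(len(Q),cv2.minAreaRect(Q),np.median(P[m][:,2]))
M=m.astype(np.uint8)
for r in range(180,384,15):
    x=np.where(m[r])[0]
    if len(x): print(r,x.min(),x.max(),len(x),P[r,x.min()].round(4),P[r,x.max()].round(4))
pose()
```

```text
7994 ((481.6006774902344, 136.40884399414062), (61.570220947265625, 61.6086311340332), 49.21794891357422) 0.26585877491554677
195 237 281 44 [0.4737 0.1696 0.2607] [0.4895 0.1694 0.2587]
210 234 283 50 [0.4728 0.1649 0.2636] [0.4901 0.1651 0.2629]
225 234 283 50 [0.4728 0.1587 0.2622] [0.4904 0.1595 0.2631]
240 235 283 49 [0.4732 0.1529 0.2624] [0.4906 0.1539 0.2636]
255 235 283 49 [0.4732 0.1467 0.2621] [0.491  0.1474 0.2625]
270 203 282 47 [0.4609 0.1391 0.26  ] [0.4909 0.1416 0.2633]
285 192 281 45 [0.4602 0.1435 0.2781] [0.4907 0.1356 0.2638]
300 238 281 44 [0.4746 0.1283 0.2631] [0.491  0.1295 0.2643]
315 238 281 43 [0.4747 0.1217 0.2633] [0.4913 0.1224 0.2636]
330 233 283 48 [0.4733 0.121  0.2712] [0.4915 0.1222 0.2721]
345 238 282 44 [0.4747 0.1064 0.2616] [0.4924 0.1082 0.2632]
t 13.5 p [0.4832 0.1339 0.2526] ydeg 1.61 z [ 0.0025  0.0034 -1.    ] w 0.0165 grip 89.7 F [-1.1  5.1  4.2] T [1.26 0.31 0.53] q6 0.152
```

The head has turned about 60°, which puts it at the expected stop: press yaw 11° minus 68.8° gives 77°, and I measure 77–78°. The torque is also rising while the head stays still. I'll back the key off to the middle of its play and lift it out.

>>> drive_tool --plan '[{"tx": 0, "ty": 0, "tz": 0, "wx": 0, "wy": 0, "wz": -0.0195}, {"tx": 0, "ty": 0, "tz": 0, "wx": 0, "wy": 0, "wz": -0.0195}, {"tx": 0, "ty": 0, "tz": 0, "wx": 0, "wy": 0, "wz": -0.0195}, {"tx": 0, "ty": 0, "tz": 0, "wx": 0, "wy": 0, "wz": -0.01}, {"tx": 0, "ty": 0, "tz": 0, "wx": 0, "wy": 0, "wz": 0}]'

```text
clock: 14.12
ee_pos: [0.4829, 0.134, 0.2526]
orientation: [0.529, 0.849, 0.002, -0.0]
force: [-1.9, 5.3, 4.7]
width: 0.0168
grip_force: 89.6
```

Run:
```python
from h import *
pose()
for n in("scene","side","wrist"):
    im,d,c=grab(n); P=cloud(d,c); print(n,"head",rect(P,(.4822,.1321),.036,.157,.175))
```

```text
t 14.12 p [0.4829 0.134  0.2526] ydeg 26.13 z [ 0.0015  0.0042 -1.    ] w 0.0168 grip 89.6 F [-1.9  5.3  4.7] T [ 1.26  0.45 -0.04] q6 -0.276
scene head {'n': 243, 'c': (484.5, 132.7), 's': (50.3, 50.3), 'a': 11.2, 'zmed': 0.1665, 'zmax': 0.1746}
side head {'n': 281, 'c': (481.7, 134.6), 's': (51.8, 53.5), 'a': 8.9, 'zmed': 0.1662, 'zmax': 0.1748}
wrist head {'n': 1771, 'c': (482.3, 133.3), 's': (50.7, 49.2), 'a': 10.5, 'zmed': 0.1652, 'zmax': 0.1689}
```

The head came back with the key, so the key is jammed in the recess with no play in reverse. I'll turn forward to the stop again and lift straight out, keeping a slight clockwise bias.

>>> drive_tool --plan '[{"tx": 0, "ty": 0, "tz": 0, "wx": 0, "wy": 0, "wz": 0.0167}, {"tx": 0, "ty": 0, "tz": 0, "wx": 0, "wy": 0, "wz": 0.0167}, {"tx": 0, "ty": 0, "tz": 0, "wx": 0, "wy": 0, "wz": 0.0167}, {"tx": 0, "ty": 0, "tz": 0, "wx": 0, "wy": 0, "wz": 0.0167}, {"tx": 0, "ty": 0, "tz": 0, "wx": 0, "wy": 0, "wz": 0.005}, {"tx": 0, "ty": 0, "tz": 0, "wx": 0, "wy": 0, "wz": 0}]' --newtons 110

```text
clock: 15.02
ee_pos: [0.4832, 0.1339, 0.2526]
orientation: [0.704, 0.71, 0.002, -0.0]
force: [-0.9, 6.2, 4.8]
width: 0.0167
grip_force: 107.5
```

Run:
```python
from h import *
pose()
for n in("scene","side","wrist"):
    im,d,c=grab(n); P=cloud(d,c); print(n,"head",rect(P,(.4822,.1321),.036,.157,.175))
```

```text
t 15.03 p [0.4832 0.1339 0.2526] ydeg 0.45 z [ 0.0027  0.0033 -1.    ] w 0.0167 grip 107.5 F [-0.9  6.2  4.8] T [1.26 0.23 0.74] q6 0.173
scene head {'n': 241, 'c': (485.2, 133.2), 's': (50.4, 50.6), 'a': 78.6, 'zmed': 0.1665, 'zmax': 0.1744}
side head {'n': 278, 'c': (480.4, 131.9), 's': (51.3, 47.5), 'a': 77.1, 'zmed': 0.1663, 'zmax': 0.1748}
wrist head {'n': 1790, 'c': (482.5, 133.1), 's': (49.3, 50.4), 'a': 78.7, 'zmed': 0.1652, 'zmax': 0.1693}
```

>>> drive_tool --plan '[{"tx": 0, "ty": 0, "tz": -0.03, "wx": 0, "wy": 0, "wz": 0}, {"tx": 0, "ty": 0, "tz": -0.03, "wx": 0, "wy": 0, "wz": 0}, {"tx": 0, "ty": 0, "tz": 0, "wx": 0, "wy": 0, "wz": 0}]'

```text
clock: 15.55
ee_pos: [0.4821, 0.1335, 0.2531]
orientation: [0.704, 0.71, 0.001, -0.001]
force: [9.9, 7.1, -30.5]
width: 0.0164
grip_force: 110.2
```

Run:
```python
from h import *
pose()
for n in("scene","side","wrist"):
    im,d,c=grab(n); P=cloud(d,c); print(n,"head",rect(P,(.4822,.1321),.036,.157,.175))
```

```text
t 15.55 p [0.4821 0.1335 0.2531] ydeg 0.43 z [ 3.0e-04  2.9e-03 -1.0e+00] w 0.0164 grip 110.2 F [  9.9   7.1 -30.5] T [ 1.8  -2.61  0.59] q6 0.173
scene head {'n': 242, 'c': (485.0, 133.7), 's': (51.3, 49.9), 'a': 74.8, 'zmed': 0.1665, 'zmax': 0.1748}
side head {'n': 268, 'c': (480.7, 133.7), 's': (51.1, 49.6), 'a': 78.2, 'zmed': 0.1664, 'zmax': 0.1749}
wrist head {'n': 1815, 'c': (482.3, 132.8), 's': (49.6, 50.2), 'a': 78.4, 'zmed': 0.1652, 'zmax': 0.1692}
```

>>> drive_tool --plan '[{"tx": 0, "ty": 0, "tz": 0, "wx": 0, "wy": 0, "wz": -0.003}, {"tx": 0, "ty": 0, "tz": 0, "wx": 0, "wy": 0, "wz": 0}]'

```text
clock: 15.95
ee_pos: [0.4822, 0.1336, 0.2531]
orientation: [0.698, 0.716, 0.001, -0.001]
force: [11.1, 7.3, -31.4]
width: 0.0164
grip_force: 110.1
```

Run:
```python
from h import *
pose()
for n in("side","wrist"):
    im,d,c=grab(n); P=cloud(d,c); print(n,"head",rect(P,(.4822,.1321),.036,.157,.175))
```

```text
t 15.95 p [0.4822 0.1336 0.2531] ydeg 1.46 z [ 0.      0.0031 -1.    ] w 0.0164 grip 110.1 F [ 11.1   7.3 -31.4] T [ 1.76 -2.58  0.39] q6 0.154
side head {'n': 273, 'c': (480.8, 133.0), 's': (49.1, 49.6), 'a': 76.9, 'zmed': 0.1663, 'zmax': 0.175}
wrist head {'n': 1803, 'c': (482.5, 133.3), 's': (49.3, 50.8), 'a': 79.1, 'zmed': 0.1652, 'zmax': 0.1693}
```

>>> drive_tool --plan '[{"tx": 0, "ty": 0, "tz": 0, "wx": 0, "wy": 0, "wz": -0.004}, {"tx": 0, "ty": 0, "tz": -0.02, "wx": 0, "wy": 0, "wz": 0}, {"tx": 0, "ty": 0, "tz": 0, "wx": 0, "wy": 0, "wz": 0}]'

```text
clock: 16.42
ee_pos: [0.4818, 0.1334, 0.2532]
orientation: [0.689, 0.724, 0.001, -0.001]
force: [15.4, 7.6, -43.4]
width: 0.0167
grip_force: 109.5
```

Run:
```python
from h import *
pose()
for n in("side","wrist"):
    im,d,c=grab(n); P=cloud(d,c); print(n,"head",rect(P,(.4822,.1321),.036,.157,.175))
```

```text
t 16.43 p [0.4818 0.1334 0.2532] ydeg 2.84 z [-0.001  0.003 -1.   ] w 0.0167 grip 109.5 F [ 15.4   7.6 -43.4] T [ 1.88 -3.45  0.13] q6 0.13
side head {'n': 274, 'c': (480.0, 131.2), 's': (52.1, 48.2), 'a': 78.4, 'zmed': 0.1664, 'zmax': 0.175}
wrist head {'n': 1806, 'c': (482.6, 133.6), 's': (48.9, 50.8), 'a': 79.9, 'zmed': 0.1652, 'zmax': 0.1694}
```

>>> drive_tool --plan '[{"tx": 0.013, "ty": 0.025, "tz": 0, "wx": 0, "wy": 0, "wz": 0}, {"tx": 0, "ty": 0, "tz": -0.02, "wx": 0, "wy": 0, "wz": 0}, {"tx": 0, "ty": 0, "tz": -0.01, "wx": 0, "wy": 0, "wz": 0}, {"tx": 0, "ty": 0, "tz": 0, "wx": 0, "wy": 0, "wz": 0}]'

```text
clock: 17.02
ee_pos: [0.4825, 0.134, 0.2534]
orientation: [0.689, 0.725, -0.004, -0.003]
force: [12.9, 5.8, -54.5]
width: 0.0163
grip_force: 108.8
```

Run:
```python
from h import *
pose()
for n in("side","wrist"):
    im,d,c=grab(n); P=cloud(d,c); print(n,"head",rect(P,(.4822,.1321),.036,.157,.175))
```

```text
t 17.02 p [0.4825 0.134  0.2534] ydeg 2.86 z [-9.4e-03 -8.0e-04 -1.0e+00] w 0.0163 grip 108.8 F [ 12.9   5.8 -54.5] T [ 1.39 -3.53  0.2 ] q6 0.133
side head {'n': 276, 'c': (481.2, 134.3), 's': (51.6, 48.4), 'a': 77.7, 'zmed': 0.1664, 'zmax': 0.175}
wrist head {'n': 1790, 'c': (482.5, 133.6), 's': (49.0, 50.7), 'a': 79.9, 'zmed': 0.1652, 'zmax': 0.1693}
```

It stays stuck under 54 N of pull, so pulling harder would risk the grip. I'll relax the pull, back off to the slack stop to free the wedged key, and then re-clamp more gently.

>>> drive_tool --plan '[{"tx": -0.013, "ty": -0.025, "tz": 0.05, "wx": 0, "wy": 0, "wz": 0}, {"tx": 0, "ty": 0, "tz": 0.05, "wx": 0, "wy": 0, "wz": -0.0167}, {"tx": 0, "ty": 0, "tz": 0, "wx": 0, "wy": 0, "wz": -0.0222}, {"tx": 0, "ty": 0, "tz": 0, "wx": 0, "wy": 0, "wz": -0.0222}, {"tx": 0, "ty": 0, "tz": 0, "wx": 0, "wy": 0, "wz": -0.0222}, {"tx": 0, "ty": 0, "tz": 0, "wx": 0, "wy": 0, "wz": -0.0222}, {"tx": 0, "ty": 0, "tz": 0, "wx": 0, "wy": 0, "wz": -0.0222}, {"tx": 0, "ty": 0, "tz": 0, "wx": 0, "wy": 0, "wz": -0.0222}, {"tx": 0, "ty": 0, "tz": 0, "wx": 0, "wy": 0, "wz": 0}]'

```text
clock: 18.25
ee_pos: [0.4823, 0.1338, 0.2527]
orientation: [0.286, 0.958, 0.002, -0.001]
force: [-1.2, 4.7, 0.5]
width: 0.0163
grip_force: 116.8
```

Run:
```python
from h import *
pose()
for n in("side","wrist"):
    im,d,c=grab(n); P=cloud(d,c); print(n,"head",rect(P,(.4822,.1321),.036,.157,.175))
```

```text
t 18.25 p [0.4823 0.1338 0.2527] ydeg 56.81 z [-1.0e-04  3.9e-03 -1.0e+00] w 0.0163 grip 116.8 F [-1.2  4.7  0.5] T [1.35 0.24 0.05] q6 -0.812
side head {'n': 291, 'c': (482.2, 135.2), 's': (55.4, 51.2), 'a': 42.9, 'zmed': 0.1664, 'zmax': 0.1741}
wrist head {'n': 1748, 'c': (481.5, 133.1), 's': (50.7, 49.3), 'a': 43.1, 'zmed': 0.1652, 'zmax': 0.1688}
```

>>> drive_tool --plan '[{"tx": 0, "ty": 0, "tz": 0, "wx": 0, "wy": 0, "wz": -0.0194}, {"tx": 0, "ty": 0, "tz": 0, "wx": 0, "wy": 0, "wz": -0.0194}, {"tx": 0, "ty": 0, "tz": 0, "wx": 0, "wy": 0, "wz": -0.0167}, {"tx": 0, "ty": 0, "tz": 0, "wx": 0, "wy": 0, "wz": -0.0167}, {"tx": 0, "ty": 0, "tz": 0, "wx": 0, "wy": 0, "wz": 0}]'

```text
clock: 18.98
ee_pos: [0.4819, 0.1335, 0.2527]
orientation: [0.063, 0.998, 0.001, -0.001]
force: [-1.8, 5.7, 0.9]
width: 0.0165
grip_force: 116.9
```

Run:
```python
from h import *
pose()
for n in("side","wrist"):
    im,d,c=grab(n); P=cloud(d,c); print(n,"head",rect(P,(.4822,.1321),.036,.157,.175))
```

```text
t 18.98 p [0.4819 0.1335 0.2527] ydeg 82.74 z [-0.001   0.0029 -1.    ] w 0.0165 grip 116.9 F [-1.8  5.7  0.9] T [1.24 0.48 0.17] q6 -1.264
side head {'n': 281, 'c': (481.0, 133.6), 's': (50.7, 49.1), 'a': 54.7, 'zmed': 0.1665, 'zmax': 0.1744}
wrist head {'n': 1698, 'c': (481.5, 132.7), 's': (50.5, 48.8), 'a': 57.8, 'zmed': 0.1651, 'zmax': 0.1692}
```

>>> drive_tool --plan '[{"tx": 0, "ty": 0, "tz": 0, "wx": 0, "wy": 0, "wz": -0.0167}, {"tx": 0, "ty": 0, "tz": 0, "wx": 0, "wy": 0, "wz": -0.0167}, {"tx": 0, "ty": 0, "tz": 0, "wx": 0, "wy": 0, "wz": -0.0167}, {"tx": 0, "ty": 0, "tz": 0, "wx": 0, "wy": 0, "wz": 0}]'

```text
clock: 19.58
ee_pos: [0.482, 0.1322, 0.2527]
orientation: [-0.093, 0.996, -0.0, -0.0]
force: [-1.8, 2.6, 1.7]
width: 0.0163
grip_force: 117.1
```

Run:
```python
from h import *
pose()
for n in("side","wrist"):
    im,d,c=grab(n); P=cloud(d,c); print(n,"head",rect(P,(.4822,.1321),.036,.157,.175))
    hsv=cv2.cvtColor(im,cv2.COLOR_RGB2HSV)
f=P;m=(P[...,2]>.255)&(P[...,2]<.28)&(hsv[...,1]>90)&(hsv[...,0]<25)&(hsv[...,2]>80)&(np.hypot(P[...,0]-.483,P[...,1]-.134)<.05)
r=[]
for k in range(200,346,10):
    x=np.where(m[k])[0]
    if len(x): r.append(P[k,x.max()])
r=np.array(r); print(r[[0,-1]]); vx,vy,_,_=cv2.fitLine(r[:,:2].astype(np.float32),cv2.DIST_HUBER,0,.001,.001).ravel(); print("handle yaw",np.degrees(np.arctan2(vy,vx))); save("now",im)
```

```text
t 19.57 p [0.482  0.1322 0.2527] ydeg 100.71 z [-8.e-04 -1.e-04 -1.e+00] w 0.0163 grip 117.1 F [-1.8  2.6  1.7] T [ 0.48  0.53 -0.02] q6 -1.577
side head {'n': 276, 'c': (480.9, 133.3), 's': (51.7, 48.9), 'a': 55.3, 'zmed': 0.1664, 'zmax': 0.1749}
wrist head {'n': 1677, 'c': (481.6, 132.6), 's': (50.8, 49.2), 'a': 57.6, 'zmed': 0.1651, 'zmax': 0.1687}
[[0.44463466 0.13234274 0.26301301]
 [0.48880394 0.14260412 0.279165  ]]
handle yaw 10.841301
```

View pics/now.png

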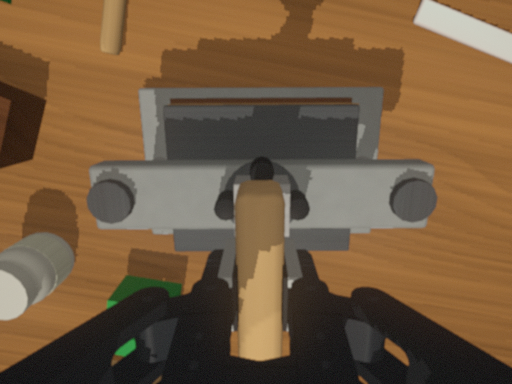

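The handle (260,270) is now square with the head at (262,195), and the lateral forces have gone, so the key is free. I'll turn clockwise again and stop as soon as the torque rises.

>>> drive_tool --plan '[{"tx": 0, "ty": 0, "tz": 0, "wx": 0, "wy": 0, "wz": 0.025}, {"tx": 0, "ty": 0, "tz": 0, "wx": 0, "wy": 0, "wz": 0.025}, {"tx": 0, "ty": 0, "tz": 0, "wx": 0, "wy": 0, "wz": 0.025}, {"tx": 0, "ty": 0, "tz": 0, "wx": 0, "wy": 0, "wz": 0.025}, {"tx": 0, "ty": 0, "tz": 0, "wx": 0, "wy": 0, "wz": 0.025}, {"tx": 0, "ty": 0, "tz": 0, "wx": 0, "wy": 0, "wz": 0.025}, {"tx": 0, "ty": 0, "tz": 0, "wx": 0, "wy": 0, "wz": 0.025}, {"tx": 0, "ty": 0, "tz": 0, "wx": 0, "wy": 0, "wz": 0.025}, {"tx": 0, "ty": 0, "tz": 0, "wx": 0, "wy": 0, "wz": 0.02}, {"tx": 0, "ty": 0, "tz": 0, "wx": 0, "wy": 0, "wz": 0}]'

```text
clock: 20.92
ee_pos: [0.4828, 0.1338, 0.2527]
orientation: [0.563, 0.826, 0.002, -0.0]
force: [-0.0, 5.7, 0.6]
width: 0.0165
grip_force: 116.9
```

Run:
```python
from h import *
pose()
for n in("scene","side","wrist"):
    im,d,c=grab(n); P=cloud(d,c); print(n,"head",rect(P,(.4822,.1321),.036,.157,.175))
```

```text
t 20.93 p [0.4828 0.1338 0.2527] ydeg 21.46 z [ 0.0015  0.0038 -1.    ] w 0.0165 grip 116.9 F [-0.   5.7  0.6] T [1.41 0.24 0.01] q6 -0.195
scene head {'n': 244, 'c': (484.3, 132.8), 's': (50.0, 51.7), 'a': 82.0, 'zmed': 0.1665, 'zmax': 0.1746}
side head {'n': 280, 'c': (481.5, 133.9), 's': (51.4, 51.2), 'a': 85.2, 'zmed': 0.1664, 'zmax': 0.1749}
wrist head {'n': 1738, 'c': (482.3, 133.5), 's': (49.1, 50.4), 'a': 85.3, 'zmed': 0.1651, 'zmax': 0.1691}
```

>>> drive_tool --plan '[{"tx": 0.009, "ty": 0.007, "tz": 0, "wx": 0, "wy": 0, "wz": 0.0083}, {"tx": 0, "ty": 0, "tz": 0, "wx": 0, "wy": 0, "wz": 0.0083}, {"tx": 0, "ty": 0, "tz": 0, "wx": 0, "wy": 0, "wz": 0.0056}, {"tx": 0, "ty": 0, "tz": 0, "wx": 0, "wy": 0, "wz": 0}]'

```text
clock: 21.58
ee_pos: [0.4831, 0.1344, 0.2527]
orientation: [0.618, 0.786, 0.001, -0.0]
force: [-0.9, 2.9, 2.1]
width: 0.0165
grip_force: 117.1
```

Run:
```python
from h import *
pose()
for n in("scene","side","wrist"):
    im,d,c=grab(n); P=cloud(d,c); print(n,"head",rect(P,(.4822,.1321),.036,.157,.175))
```

```text
t 21.57 p [0.4831 0.1344 0.2527] ydeg 13.62 z [ 9.0e-04  1.1e-03 -1.0e+00] w 0.0165 grip 117.1 F [-0.9  2.9  2.1] T [0.99 0.19 0.1 ] q6 -0.054
scene head {'n': 244, 'c': (485.0, 133.1), 's': (50.4, 50.4), 'a': 76.1, 'zmed': 0.1667, 'zmax': 0.1745}
side head {'n': 273, 'c': (480.6, 133.1), 's': (50.7, 48.1), 'a': 78.2, 'zmed': 0.1663, 'zmax': 0.1749}
wrist head {'n': 1722, 'c': (482.4, 133.3), 's': (49.1, 50.6), 'a': 79.4, 'zmed': 0.1652, 'zmax': 0.1691}
```

>>> drive_tool --plan '[{"tx": 0, "ty": 0, "tz": 0, "wx": 0, "wy": 0, "wz": 0.0056}, {"tx": 0, "ty": 0, "tz": 0, "wx": 0, "wy": 0, "wz": 0}]'

```text
clock: 21.98
ee_pos: [0.4832, 0.1343, 0.2527]
orientation: [0.632, 0.775, 0.001, 0.0]
force: [-0.9, 5.4, 2.1]
width: 0.0162
grip_force: 117.1
```

Run:
```python
from h import *
pose()
for n in("scene","side","wrist"):
    im,d,c=grab(n); P=cloud(d,c); print(n,"head",rect(P,(.4822,.1321),.036,.157,.175))
```

```text
t 21.98 p [0.4832 0.1343 0.2527] ydeg 11.57 z [ 9.e-04  8.e-04 -1.e+00] w 0.0162 grip 117.1 F [-0.9  5.4  2.1] T [1.24 0.17 0.25] q6 -0.018
scene head {'n': 244, 'c': (485.6, 133.4), 's': (50.9, 49.9), 'a': 76.3, 'zmed': 0.1667, 'zmax': 0.1745}
side head {'n': 275, 'c': (480.4, 131.6), 's': (50.8, 49.1), 'a': 77.5, 'zmed': 0.1663, 'zmax': 0.1749}
wrist head {'n': 1731, 'c': (482.3, 133.0), 's': (49.8, 50.4), 'a': 79.3, 'zmed': 0.1652, 'zmax': 0.169}
```

The torque has risen with the head at 77–79°, so it's at the stop. I'll lift now, before it wedges.

>>> drive_tool --plan '[{"tx": 0, "ty": 0, "tz": -0.02, "wx": 0, "wy": 0, "wz": -0.003}, {"tx": 0, "ty": 0, "tz": -0.03, "wx": 0, "wy": 0, "wz": 0}, {"tx": 0, "ty": 0, "tz": 0, "wx": 0, "wy": 0, "wz": 0}]'

```text
clock: 22.5
ee_pos: [0.4827, 0.1341, 0.2571]
orientation: [0.625, 0.78, 0.0, -0.0]
force: [2.9, 5.3, -9.7]
width: 0.0164
grip_force: 115.2
```

Run:
```python
from h import *
pose()
for n in("side","wrist"):
    im,d,c=grab(n); P=cloud(d,c); print(n,"head",rect(P,(.4822,.1321),.036,.157,.175))
```

```text
t 22.5 p [0.4827 0.1341 0.2571] ydeg 12.61 z [-3.e-04  7.e-04 -1.e+00] w 0.0164 grip 115.2 F [ 2.9  5.3 -9.7] T [ 1.38 -0.8   0.09] q6 -0.037
side head {'n': 277, 'c': (481.0, 132.5), 's': (50.1, 49.5), 'a': 75.9, 'zmed': 0.1663, 'zmax': 0.1746}
wrist head {'n': 1712, 'c': (482.4, 133.2), 's': (49.3, 50.3), 'a': 79.2, 'zmed': 0.1652, 'zmax': 0.1693}
```

It slides up freely and the head hasn't moved. I'll keep lifting.

>>> drive_tool --plan '[{"tx": 0, "ty": 0, "tz": -0.04, "wx": 0, "wy": 0, "wz": 0}, {"tx": 0, "ty": 0, "tz": -0.05, "wx": 0, "wy": 0, "wz": 0}, {"tx": 0, "ty": 0, "tz": -0.07, "wx": 0, "wy": 0, "wz": 0}, {"tx": 0, "ty": 0, "tz": -0.1, "wx": 0, "wy": 0, "wz": 0}, {"tx": 0, "ty": 0, "tz": -0.05, "wx": 0, "wy": 0, "wz": 0}, {"tx": 0, "ty": 0, "tz": 0, "wx": 0, "wy": 0, "wz": 0}, {"tx": 0, "ty": 0, "tz": 0, "wx": 0, "wy": 0, "wz": 0}]'

```text
clock: 23.48
ee_pos: [0.4826, 0.1337, 0.3062]
orientation: [0.625, 0.781, -0.0, -0.0]
force: [-0.3, -0.5, -1.2]
width: 0.0167
grip_force: 116.5
```

Run:
```python
from h import *
pose()
for n in("scene","side","wrist"):
    im,d,c=grab(n); P=cloud(d,c); print(n,"head",rect(P,(.4822,.1321),.036,.157,.175))
    if n!="wrist":
        m=(np.hypot(P[...,0]-.483,P[...,1]-.132)<.03)&(P[...,2]>.18)&(P[...,2]<.28); Q=P[m]
        for z in(.205,.225,.245,.265): q=Q[abs(Q[:,2]-z)<.01]; print(z,len(q),np.median(q,0).round(4) if len(q) else 0)
        print("low",Q[:,2].min())
f=np.load("w2.npz"); c=viewer.get_calibration("wrist")
g=cv2.cvtColor(im,cv2.COLOR_RGB2GRAY); save("free",im)
```

```text
t 23.48 p [0.4826 0.1337 0.3062] ydeg 12.7 z [-5.e-04 -3.e-04 -1.e+00] w 0.0167 grip 116.5 F [-0.3 -0.5 -1.2] T [0.02 0.01 0.02] q6 -0.038
scene head {'n': 265, 'c': (485.9, 133.5), 's': (50.8, 50.4), 'a': 77.2, 'zmed': 0.1663, 'zmax': 0.1709}
0.205 28 [0.4852 0.1274 0.2095]
0.225 55 [0.4862 0.1269 0.2246]
0.245 56 [0.4867 0.1267 0.2453]
0.265 59 [0.4863 0.1274 0.2647]
low 0.20078119187114568
side head {'n': 294, 'c': (480.4, 134.0), 's': (51.3, 50.2), 'a': 78.8, 'zmed': 0.1658, 'zmax': 0.1701}
0.205 49 [0.4775 0.1287 0.2086]
0.225 83 [0.4768 0.1281 0.2254]
0.245 86 [0.4771 0.1285 0.2456]
0.265 87 [0.4774 0.1289 0.2657]
low 0.19921999374136523
wrist head {'n': 1583, 'c': (482.5, 133.2), 's': (48.7, 50.4), 'a': 78.9, 'zmed': 0.1657, 'zmax': 0.169}
```

The head hasn't moved from the stop: it has turned 68.7° from slack, against 68.75° expected. The key is free, so I'll take it back to the stand.

>>> drive_tool --plan '[{"tx": 0, "ty": 0, "tz": 0, "wx": 0, "wy": 0, "wz": -0.023}, {"tx": 0, "ty": 0, "tz": 0, "wx": 0, "wy": 0, "wz": -0.023}, {"tx": 0, "ty": 0, "tz": 0, "wx": 0, "wy": 0, "wz": -0.023}, {"tx": 0, "ty": 0, "tz": 0, "wx": 0, "wy": 0, "wz": -0.023}, {"tx": 0, "ty": 0, "tz": 0, "wx": 0, "wy": 0, "wz": -0.023}, {"tx": 0, "ty": 0, "tz": 0, "wx": 0, "wy": 0, "wz": -0.023}, {"tx": 0, "ty": 0, "tz": 0, "wx": 0, "wy": 0, "wz": -0.023}, {"tx": 0, "ty": 0, "tz": 0, "wx": 0, "wy": 0, "wz": -0.023}, {"tx": 0, "ty": 0, "tz": 0, "wx": 0, "wy": 0, "wz": 0}]'

```text
clock: 24.75
ee_pos: [0.4826, 0.1339, 0.306]
orientation: [0.097, 0.995, -0.0, -0.0]
force: [-0.2, 0.1, -1.5]
width: 0.0162
grip_force: 116.5
```

>>> drive_tool --plan '[{"tx": -0.0617, "ty": -0.3034, "tz": 0, "wx": 0, "wy": 0, "wz": 0}, {"tx": -0.0617, "ty": -0.3034, "tz": 0, "wx": 0, "wy": 0, "wz": 0}, {"tx": -0.0617, "ty": -0.3034, "tz": 0, "wx": 0, "wy": 0, "wz": 0}, {"tx": -0.0617, "ty": -0.3034, "tz": 0, "wx": 0, "wy": 0, "wz": 0}, {"tx": -0.0617, "ty": -0.3034, "tz": 0, "wx": 0, "wy": 0, "wz": 0}, {"tx": -0.0617, "ty": -0.3034, "tz": 0, "wx": 0, "wy": 0, "wz": 0}, {"tx": 0, "ty": 0, "tz": 0, "wx": 0, "wy": 0, "wz": 0}, {"tx": 0, "ty": 0, "tz": 0, "wx": 0, "wy": 0, "wz": 0}, {"tx": 0, "ty": 0, "tz": 0, "wx": 0, "wy": 0, "wz": 0}]'

```text
clock: 25.88
ee_pos: [0.4849, -0.1437, 0.3063]
orientation: [0.096, 0.995, 0.0, -0.0]
force: [0.6, -0.2, -1.4]
width: 0.0162
grip_force: 116.5
```

Run:
```python
from h import *
pose()
for n in("scene","side","wrist"):
    im,d,c=grab(n); P=cloud(d,c); print(n,"stand top",rect(P,(.485,-.146),.055,.05,.06))
    if n!="wrist":
        m=(np.hypot(P[...,0]-.485,P[...,1]+.146)<.03)&(P[...,2]>.19)&(P[...,2]<.28); Q=P[m]; print("shank",Q.mean(0).round(4))
```

```text
t 25.88 p [ 0.4849 -0.1437  0.3063] ydeg 78.98 z [-4.e-04  6.e-04 -1.e+00] w 0.0162 grip 116.5 F [ 0.6 -0.2 -1.4] T [ 0.03 -0.01 -0.  ] q6 -1.753
scene stand top {'n': 826, 'c': (487.1, -145.4), 's': (73.1, 72.2), 'a': 76.5, 'zmed': 0.0556, 'zmax': 0.0586}
shank [ 0.4898 -0.1476  0.2435]
side stand top {'n': 846, 'c': (484.7, -144.4), 's': (75.5, 72.1), 'a': 77.8, 'zmed': 0.055, 'zmax': 0.0582}
shank [ 0.4824 -0.1461  0.2431]
wrist stand top {'n': 3112, 'c': (484.9, -147.0), 's': (70.2, 69.7), 'a': 77.9, 'zmed': 0.0541, 'zmax': 0.0569}
```

>>> drive_tool --plan '[{"tx": 0, "ty": -0.008, "tz": 0.18, "wx": 0, "wy": 0, "wz": 0}, {"tx": 0, "ty": 0, "tz": 0.18, "wx": 0, "wy": 0, "wz": 0}, {"tx": 0, "ty": 0, "tz": 0.18, "wx": 0, "wy": 0, "wz": 0}, {"tx": 0, "ty": 0, "tz": 0.18, "wx": 0, "wy": 0, "wz": 0}, {"tx": 0, "ty": 0, "tz": 0.18, "wx": 0, "wy": 0, "wz": 0}, {"tx": 0, "ty": 0, "tz": 0, "wx": 0, "wy": 0, "wz": 0}, {"tx": 0, "ty": 0, "tz": 0.06, "wx": 0, "wy": 0, "wz": 0}, {"tx": 0, "ty": 0, "tz": 0.06, "wx": 0, "wy": 0, "wz": 0}, {"tx": 0, "ty": 0, "tz": 0, "wx": 0, "wy": 0, "wz": 0}]'

```text
clock: 27.15
ee_pos: [0.4844, -0.1458, 0.1532]
orientation: [0.096, 0.995, 0.0, -0.0]
force: [-0.4, -0.5, -1.7]
width: 0.0163
grip_force: 116.5
```

>>> drive_tool --plan '[{"tx": 0, "ty": 0, "tz": 0.06, "wx": 0, "wy": 0, "wz": 0}, {"tx": 0, "ty": 0, "tz": 0.06, "wx": 0, "wy": 0, "wz": 0}, {"tx": 0, "ty": 0, "tz": 0.04, "wx": 0, "wy": 0, "wz": 0}, {"tx": 0, "ty": 0, "tz": 0.02, "wx": 0, "wy": 0, "wz": 0}, {"tx": 0, "ty": 0, "tz": 0, "wx": 0, "wy": 0, "wz": 0}, {"tx": 0, "ty": 0, "tz": 0, "wx": 0, "wy": 0, "wz": 0}]'

```text
clock: 27.9
ee_pos: [0.485, -0.146, 0.1267]
orientation: [0.096, 0.995, -0.0, 0.0]
force: [0.3, 0.4, -2.6]
width: 0.0167
grip_force: 116.5
```

>>> drive_tool --plan '[{"tx": 0, "ty": 0, "tz": 0.02, "wx": 0, "wy": 0, "wz": 0}, {"tx": 0, "ty": 0, "tz": 0.014, "wx": 0, "wy": 0, "wz": 0}, {"tx": 0, "ty": 0, "tz": 0.006, "wx": 0, "wy": 0, "wz": 0}, {"tx": 0, "ty": 0, "tz": 0, "wx": 0, "wy": 0, "wz": 0}, {"tx": 0, "ty": 0, "tz": 0, "wx": 0, "wy": 0, "wz": 0}]'

```text
clock: 28.52
ee_pos: [0.4852, -0.1461, 0.1217]
orientation: [0.096, 0.995, -0.0, 0.0]
force: [-0.9, 0.9, 4.6]
width: 0.0164
grip_force: 117.8
```

Bottom contact, at the same height as the original grasp. I'll open the fingers.

>>> drive_tool --plan '[{"tx": 0, "ty": 0, "tz": 0, "wx": 0, "wy": 0, "wz": 0}, {"tx": 0, "ty": 0, "tz": 0, "wx": 0, "wy": 0, "wz": 0}, {"tx": 0, "ty": 0, "tz": 0, "wx": 0, "wy": 0, "wz": 0}, {"tx": 0, "ty": 0, "tz": 0, "wx": 0, "wy": 0, "wz": 0}, {"tx": 0, "ty": 0, "tz": 0, "wx": 0, "wy": 0, "wz": 0}, {"tx": 0, "ty": 0, "tz": 0, "wx": 0, "wy": 0, "wz": 0}, {"tx": 0, "ty": 0, "tz": 0, "wx": 0, "wy": 0, "wz": 0}, {"tx": 0, "ty": 0, "tz": 0, "wx": 0, "wy": 0, "wz": 0}]' --claw 1 --newtons 40

```text
clock: 29.52
ee_pos: [0.4848, -0.1459, 0.1205]
orientation: [0.096, 0.995, -0.0, 0.0]
force: [0.2, -0.1, 0.5]
width: 0.0854
grip_force: 0.0
```

>>> drive_tool --plan '[{"tx": 0, "ty": 0, "tz": -0.1, "wx": 0, "wy": 0, "wz": 0}, {"tx": 0, "ty": 0, "tz": -0.2, "wx": 0, "wy": 0, "wz": 0}, {"tx": 0, "ty": 0, "tz": -0.25, "wx": 0, "wy": 0, "wz": 0}, {"tx": 0, "ty": 0, "tz": -0.25, "wx": 0, "wy": 0, "wz": 0}, {"tx": 0, "ty": 0, "tz": -0.25, "wx": 0, "wy": 0, "wz": 0}, {"tx": 0, "ty": 0, "tz": 0, "wx": 0, "wy": 0, "wz": 0}, {"tx": 0, "ty": 0, "tz": 0, "wx": 0, "wy": 0, "wz": 0}]'

```text
clock: 30.4
ee_pos: [0.4844, -0.1458, 0.2781]
orientation: [0.096, 0.995, 0.0, -0.0]
force: [-0.3, 0.3, 0.7]
width: 0.0855
grip_force: 0.0
```

Run:
```python
from h import *
pose(); ims=[]
for n in("scene","side","wrist"):
    im,d,c=grab(n); P=cloud(d,c); 
    print(n,"handle",rect(P,(.485,-.146),.055,.128,.145),"head",rect(P,(.4822,.1321),.036,.157,.175) if n!="wrist" else "")
    if n!="wrist": ims.append(im[60:360,100:400])
save("end",np.hstack(ims))
```

```text
t 30.4 p [ 0.4844 -0.1458  0.2781] ydeg 78.95 z [-0.  0. -1.] w 0.0855 grip 0.0 F [-0.3  0.3  0.7] T [0.01 0.07 0.01] q6 -1.756
scene handle {'n': 318, 'c': (488.1, -146.7), 's': (18.7, 80.2), 'a': 79.1, 'zmed': 0.1358, 'zmax': 0.1386} head {'n': 263, 'c': (485.3, 132.9), 's': (52.3, 49.4), 'a': 78.2, 'zmed': 0.1663, 'zmax': 0.1704}
side handle {'n': 339, 'c': (485.0, -146.4), 's': (20.8, 79.7), 'a': 79.8, 'zmed': 0.135, 'zmax': 0.1384} head {'n': 295, 'c': (480.4, 132.8), 's': (49.3, 49.2), 'a': 77.2, 'zmed': 0.1662, 'zmax': 0.1705}
wrist handle {'n': 2039, 'c': (485.4, -148.4), 's': (17.9, 78.6), 'a': 79.3, 'zmed': 0.1348, 'zmax': 0.1372} head
```

View pics/end.png

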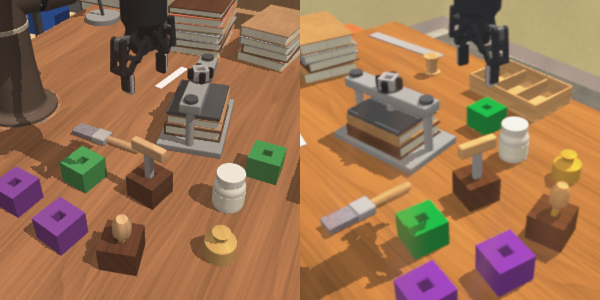

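The key is upright and fully down in its stand (149,150 on the left, 476,150 on the right), with the same top height as at the start. The head is still at its stop, the bystanders haven't moved, and the gripper is clear.

```bash
python3 -c "
from bench import manip
print(manip.finish_job())"
```

```text
the job is handed in; nothing more can be done
None
```

The job is handed in at about 30 s: the books are clamped with the spindle at its stop, and the key is back in its own stand, fully down, upright and let go; it jammed in the recess on the first clamping, so I backed the spindle off to slack with the key and clamped again.

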